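Zero the board tester with a screwdriver, then hold a relay board in its window

ROBOT

A 6-joint arm with a two-finger parallel gripper is mounted at the origin on a cart in front of the work surface, level with it; the furniture and walls round the work are solid. World frame = base frame: x ahead of the robot, y to its left, z up, the work surface at z = 0. Lengths are in m, angles in rad, forces in N, time in s.
With the tool pointing down it reaches from about 0.225 to 0.875 m from the base axis. Payload 3.4 kg.
Tool frame: the origin (TCP) lies at the very end of the fingers, on their centre line; the grasp point (between the pads) lies 19 mm behind it (manip.hold_point_z is the distance from the TCP to the grasp point, in m); z points along the fingers, y is the line along which they close (so a half turn about z gives the same grasp; the last joint's range is limited). The gripper opens to 85 mm and grips with 20 to 120 N. Pads are 22 mm wide; open, the fingers measure 114 mm over their backs; the gripper's body (76 mm by 85 mm) begins 54 mm behind the grasp point. The pads swing forward as they close: fully open they stand 13 mm farther back than shut.
Start: joints at [-1.343, 0.276, 1.505, -0, 1.361, -0.121], TCP at [0.197, -0.54, 0.231] pointing down, gripper open.
Joint ranges: [-2.89, 2.89], [-0.75, 2.08], [0.22, 2.7], [-1.18, 4.32], [0.11, 2.71], [-2.7, 2.7]. Speed limits (rad/s): [2.57, 2.57, 3.14, 3.14, 3.14, 3.14].

INTERFACE

Orientations are given as a unit quaternion [w, x, y, z].
In Python, from rig import readout, viewer, order, manip gives the robot as it stands. The module is installed in compiled form; this text tells all that it offers.
- The arm moves only by the tool send_rows, never from a script. Its arguments are lists of equal length, an entry for each row: "xyz": the shift along the world's x, y, z in m, a list of three; "delta_rot": the turn, a rotation vector about the world's x, y, z in degrees, a list of three. In form: {"xyz": [[tx, ty, tz], ...], "delta_rot": [[wx, wy, wz], ...]}. A call has 1 to 12 rows; each row shifts and turns the commanded pose from where the row before left it; what a row does not reach is not made up. A row lasts 1/10 s, in which the tool goes at most 50 mm and 8.59 degrees, less where a joint would pass 70% of its speed; a pose out of reach is approached as far as the arm can. A call with a gripper value outside its range is refused whole. "gripper" is the finger opening in m, from 0 to 0.0854, set as the call begins (left out, the last holds). The fingers move at their own pace and stop on an object; "force" is the grip in N (left out, the last holds). Time passes only in rows, so rows that do not move let the fingers close. It gives the time, the measured TCP pose, the force, the opening and the grip force at its end, in the units of the state.
- readout.get_state(): the state, without advancing time (a new reading comes with each control period).
- viewer.get_image(name): name is "side" or "top"; returns a dict with "color" (420x560x3 uint8, red, green, blue), "depth" (420x560 float32, m along the optical axis (not along the pixel's ray), 0 where there is no reading), "K" (3x3 intrinsics, pixels), "camera_from_world" (4x4, takes a point from world to camera coordinates). Camera axes: x right, y up, looking along -z (the intrinsics and any distortion apply to the point x, -y, -z); pixel columns grow to the right and rows downward; lengths in m; the calibration is good to about 2 mm. A picture is of the moment at which its call begins.
- order.sign_off(): hands the job in; it is judged then, once.
The state is a dict: "clock": time; "qpos": joint angles; "qd": joint speeds; "effort": joint torques, N m; "position": TCP position; "ee_rot": TCP orientation; "contact_force": force on the tool from outside, world axes, zero at the start; "moment": the same for the moment, N m; "width": finger opening in m; "gripper_force": force on a finger pad.
Only numpy, scipy, OpenCV 4.12 (cv2) and the standard library are available. Lean on these libraries where they do the work, as an engineer would, in place of code of your own. Each camera call takes 0.05 s, during which the arm holds its last target. There are 200 camera calls.

TASK

While the tester's window is still empty, zero the tester: push the yellow button, which sits at the bottom of a round well in its front, all the way in with the blade of the red screwdriver, then lay the screwdriver back down on the bench. Then pick up the small relay board by its long edges, component side up, pass one of its short ends level and straight through the narrow window in the tester's front, push it fully home against the sprung contacts inside and keep holding it: finish with the board still gripped and pressed home, because the springs push it out when it is let go. Leave the other things on the bench where they lie.

Things in the scene. Friction and masses are not known exactly. Their poses are not given: they have to be found in the camera images.
- tester: Board tester, a box 120 mm deep (x) x 170 wide (y) x 66 high, grey hood, aluminium front; fixed. Origin: centre of its underside, on the bench (z = 0). x points from the front into the box, y to its left seen from the robot. Front face at x = -60 mm: black board window left of the middle, right of it the round well of the yellow zero button (black ring, 2.5 mm proud), below a small display.
- window (a point): Centre of the board window in the plane of the tester's front face, at tester (-60, 35, 37) mm; axes as the tester's. The mouth, 50 mm wide (y) x 26 high, narrows over 6 mm to a throat 42 mm wide x 18 high (28 to 46 mm above the bench): 2 mm more than the board each way. Going in is along +x.
- contact_block (a joint): Travel of the sprung contact block in the throat, along the tester's +x, m: 0 at rest (as it starts), 0.006 fully home at its stop. It moves from 2 N on and needs 5 N at the stop; it springs back when let go.
- contacts (a point): Middle of the contact block's face that the board's leading short edge meets (two rows of gold pins, 32 mm wide, 5 high, 30.5 to 36 mm above the bench); it moves with the block. At rest it is 16 mm inside the front face, fully home 22 mm: so the leading 22 mm of the board end up inside the tester and the fingers must grip behind them.
- zero_button (a joint): Travel of the zero button along the tester's +x, m: 0 at rest, 0.004 fully pressed. It moves from 1 N on and needs 3 N at its stop; it springs back when let go.
- zero_cap (a point): Centre of the face of the yellow zero button (13 mm across), at tester (-53, -45, 34) mm when out: 7 mm inside the front face, 9.5 mm below the rim of a well 16 mm across. Moves with the button; axes as the tester's.
- screwdriver_red: Red screwdriver, 165 mm long, 43 g, lying on the bench, blade pointing roughly away from the robot. Origin: on the bench under mid-length; y runs from blade to handle. Red handle 10.5 mm across, 15 mm high, from y = -5 to +82 mm; round shaft, 4.4 mm across, from y = -5 to -82 mm; centre line 7.4 mm above the origin; centre of mass at y = +23 mm.
- blade_tip (a point): Tip of the red screwdriver's blade, on its centre line, 82 mm from its origin.
- relay_board: Small green relay board with a row of white terminals, lying component side up on its feet: 40 mm wide (x) x 62 long (y) x 16 high, 30 to 50 g. Origin: centre of its underside, z up. The long edges, to be gripped, are the lowest 4 mm; the parts above are set back 2.5 mm. Either short end may go in first. With its underside 29 mm above the bench it is centred on the window's height.
- probe_board: Larger green circuit board, 76 x 86 x 20 mm; bystander. Origin: centre of its underside.
- multimeter: Hand multimeter lying face up, 148 x 78 x 43 mm; bystander. Origin: centre of its underside.
- kapton_tape: Roll of amber tape lying flat, 69 mm across, 12 mm high; bystander. Origin: centre of its underside.
- flux_bottle: Small white needle bottle with black cap standing upright, 36 mm across, 98 mm high; bystander. Origin: centre of its underside.
There are look-alikes about, which are no part of the job. Of the things that look like the relay_board, take the one that is farthest from the robot's base at the start.

How it is judged:
On the way, in this order (a step that is already met when the one before it is completed fails the run):
1. the zero button is pressed in fully (3 mm or more) by the red screwdriver, with the board out of the window and the contacts at rest (value of joint zero_button above 0.003 m and contact force between screwdriver_red and tester above 0.5 N and value of joint contact_block below 0.001 m and distance between relay_board and window above 0.05 m), for 0.15 s.
2. the screwdriver lies on the bench again, let go (height (world z) of screwdriver_red between -0.004 and 0.006 m and linear speed of screwdriver_red below 0.02 m/s and contact force between the fingers and screwdriver_red below 0.05 N and contact force between screwdriver_red and tester below 0.1 N), for 0.2 s.
At the end, for the whole second after the job is handed in: Relay board level (0.12 rad) and straight (0.1 rad) through the window, at rest, pressing the contact block in by 4.5 mm or more of its 6, still gripped (2 N or more) with the fingers over its long edges; zero button out again; screwdriver lying on the bench, let go (all of step 2 and value of joint contact_block above 0.0045 m and value of joint zero_button below 0.001 m and angle between relay_board's own z axis and vertical below 0.12 rad and angle between the y axis of relay_board and the x axis of tester, either way round below 0.1 rad and z of relay_board in the frame of tester between 0.024 and 0.034 m and x of relay_board in the frame of window between -0.0125 and -0.005 m and y of relay_board in the frame of window between -0.004 and 0.004 m and linear speed of relay_board below 0.02 m/s and contact force between the fingers and relay_board above 2 N and x of the grasp point in the frame of relay_board between -0.015 and 0.015 m and y of the grasp point in the frame of relay_board between -0.036 and 0.036 m); the arm keeps its last pose, push and grip.
It fails at once if the probe board is pushed more than 30 mm away (distance of probe_board from where it was at the start of the episode above 0.03 m).
It fails at once if the multimeter is pushed more than 30 mm away (distance of multimeter from where it was at the start of the episode above 0.03 m).
It fails at once if the kapton tape is pushed more than 30 mm away (distance of kapton_tape from where it was at the start of the episode above 0.03 m).
It fails at once if the flux bottle is pushed more than 30 mm away (distance of flux_bottle from where it was at the start of the episode above 0.03 m).
It also fails if it takes over 64 s, if anything falls off the work surface, if the arm or the gripper's body presses on something with over 40 N, if the wrist force passes 120 N, or if a joint passes its speed limit or range.

## Working session

There is one attempt and no reset: what is moved stays moved. The work goes in short steps, Python scripts to look and compute and a tool call to move; the robot and the scene stay as the last step left them, time stands still between calls to the robot, and variables do not carry over. Pictures are saved under pics/ and viewed, at most 10 in all, crops included, and the job is handed in when it is done.

Besides the shell and the picture viewer there is one more tool, called after ">>>" by a JSON object that holds its "method" and its "body". send_rows: Moves the arm, as the interface text tells. Its arguments: {"type":"object","properties":{"xyz":{"type":"array"},"delta_rot":{"type":"array"},"gripper":{"type":"number"},"force":{"type":"number"}},"required":["xyz","delta_rot"]}

```bash
mkdir -p pics; cat > h.py <<'E'
import numpy as np, cv2
from rig import readout, viewer, order, manip
def grab(n,tag):
    d=viewer.get_image(n); np.savez(f'pics/{tag}.npz',**d)
    cv2.imwrite(f'pics/{tag}.png',d['color'][...,::-1]); return d
def load(tag): return dict(np.load(f'pics/{tag}.npz'))
def world(d,u,v,z=None):
    K=d['K'];T=np.linalg.inv(d['camera_from_world'])
    r=np.array([(u-K[0,2])/K[0,0],-(v-K[1,2])/K[1,1],-1.])
    R=T[:3,:3]@r;o=T[:3,3]
    if z is None: s=d['depth'][int(round(v)),int(round(u))]
    else: s=(z-o[2])/R[2]
    return o+s*R
def pix(d,p):
    c=d['camera_from_world']@np.r_[p,1]; K=d['K']
    return np.array([K[0,0]*c[0]/-c[2]+K[0,2],K[1,1]*-c[1]/-c[2]+K[1,2]])
E
python3 - <<'E'
from h import *
a=grab('top','top0');b=grab('side','side0')
cv2.imwrite('pics/t0.png',cv2.resize(a['color'][...,::-1],(800,600),interpolation=cv2.INTER_CUBIC))
cv2.imwrite('pics/s0.png',cv2.resize(b['color'][...,::-1],(800,600),interpolation=cv2.INTER_CUBIC))
for d in(a,b): print(d['K'],np.linalg.inv(d['camera_from_world']).round(3))
print(readout.get_state(),manip.hold_point_z)
E
```

```text
[[523.61089317   0.         279.73674   ]
 [  0.         523.61089317 207.62770299]
 [  0.           0.           1.        ]] [[-0.02   0.983 -0.181  0.275]
 [-1.    -0.022 -0.009  0.057]
 [-0.013  0.181  0.983  1.479]
 [ 0.     0.     0.     1.   ]]
[[493.37160345   0.         274.18345154]
 [  0.         493.37160345 207.70360371]
 [  0.           0.           1.        ]] [[ 9.990e-01  1.000e-03 -4.900e-02  4.500e-01]
 [-4.400e-02  4.500e-01 -8.920e-01 -1.146e+00]
 [ 2.100e-02  8.930e-01  4.490e-01  6.640e-01]
 [ 0.000e+00  0.000e+00  0.000e+00  1.000e+00]]
{'clock': 0.1, 'qpos': array([-1.34300514e+00,  2.76564943e-01,  1.50598610e+00, -2.75431023e-06,
        1.36073225e+00, -1.21005353e-01]), 'qd': array([-3.46500367e-05, -1.22141009e-03, -4.07261237e-03, -8.33531969e-04,
        1.29837560e-03, -1.66642909e-03]), 'effort': array([ 1.01303693e-03, -4.17698479e+01, -2.46403706e+01, -6.64353274e-05,
        5.79381813e-03,  1.48137809e-05]), 'position': array([ 0.19640058, -0.53991962,  0.23051544]), 'ee_rot': array([-8.44043064e-04,  9.84830725e-01,  1.73515790e-01, -4.64573569e-05]), 'contact_force': array([ 0.13465831,  0.03169084, -0.43235065]), 'moment': array([0.04535512, 0.03657265, 0.00932709]), 'gripper_force': 0.0, 'width': 0.08548853107522912} 0.0187
```

View pics/t0.png

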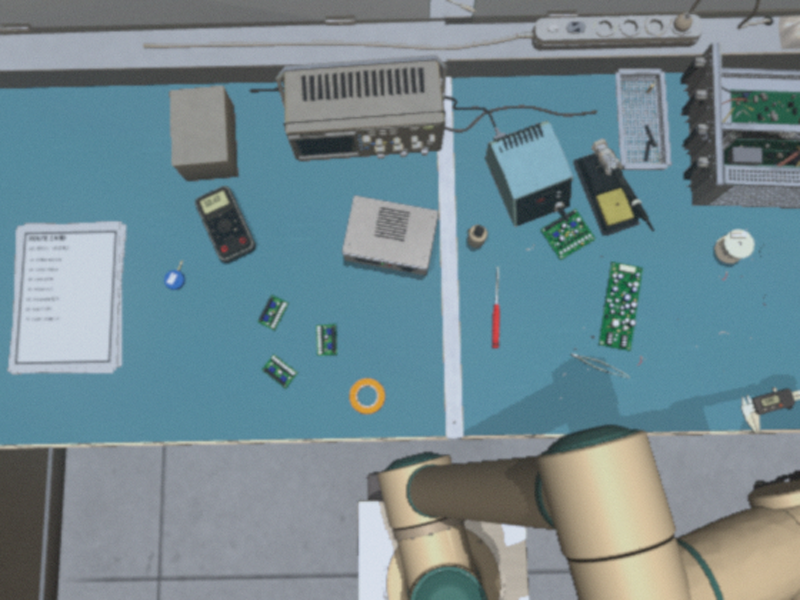

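View pics/s0.png

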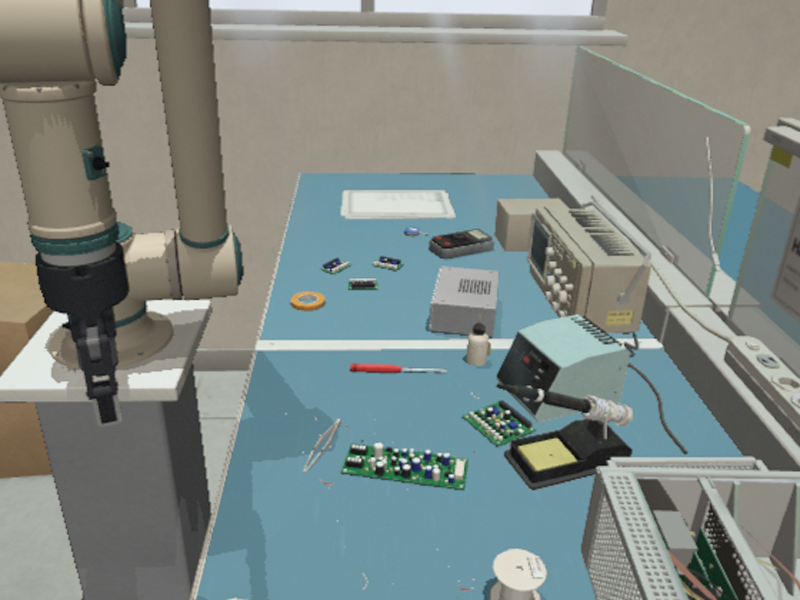

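The top view shows the tester at (390,235) of the 800-px picture and the red screwdriver at (496,310). There are three relay-like boards, at (273,311), (328,340) and (279,372). The bottle is at (478,235), the tape at (367,396) and the multimeter at (225,225). I'll measure the boards' distances from the base and enlarge the area.

```bash
python3 - <<'E'
from h import *
a=load('top0')
for n,(u,v) in dict(A=(273,311),B=(328,340),C=(279,372)).items():
    p=world(a,u*.7,v*.7,.01); print(n,p.round(3),np.hypot(*p[:2]).round(3))
c=a['color'][...,::-1]
cr=c[130:280,165:365]; cv2.imwrite('pics/ct.png',cv2.resize(cr,None,fx=4,fy=4,interpolation=cv2.INTER_CUBIC))
b=load('side0')['color'][...,::-1]
cr=b[160:280,190:350]; cv2.imwrite('pics/cs.png',cv2.resize(cr,None,fx=5,fy=5,interpolation=cv2.INTER_CUBIC))
E
```

```text
A [0.521 0.324 0.01 ] 0.614
B [0.461 0.214 0.01 ] 0.508
C [0.4   0.311 0.01 ] 0.506
```

View pics/ct.png

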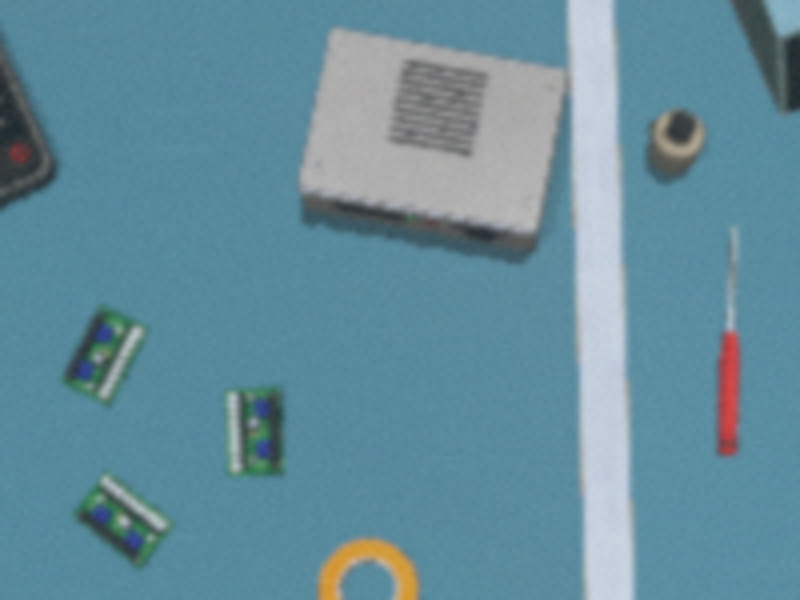

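View pics/cs.png

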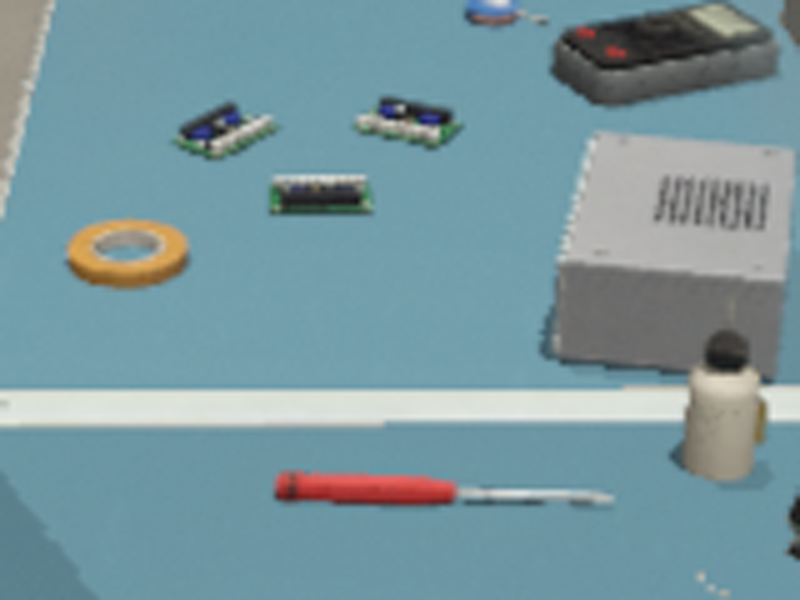

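The crop shows board A at crop (105,355), the one by the multimeter. At 0.614 m it is clearly the farthest (B and C are at 0.51 m), so A is the board. Tester front edge runs (300,190) to (535,233), screwdriver tip is at (734,228) and its handle end at (728,455). Next I'll measure all of these using depth and edges.

```bash
cat >> h.py <<'E'
def cloud(d):
    h,w=d['depth'].shape; u,v=np.meshgrid(np.arange(w),np.arange(h)); K=d['K']
    T=np.linalg.inv(d['camera_from_world']); s=d['depth']
    P=np.stack([(u-K[0,2])/K[0,0]*s,-(v-K[1,2])/K[1,1]*s,-s],-1)@T[:3,:3].T+T[:3,3]
    P[s==0]=np.nan; return P
E
python3 - <<'E'
from h import *
D={n:load(n+'0') for n in('top','side')}
def box(P,m):
    p=P[m][:,:2].astype(np.float32); return cv2.minAreaRect(p*1000),len(p)
for n,d in D.items():
    P=cloud(d); X,Y,Z=P[...,0],P[...,1],P[...,2]; c=d['color'].astype(int)
    near=lambda x,y,r:(abs(X-x)<r)&(abs(Y-y)<r)
    m=near(.66,.11,.12)&(Z>.058)&(Z<.075); print(n,'tester',box(P,m),np.median(Z[m]))
    # drop outliers
    for q,(x,y) in dict(A=(.521,.324),B=(.461,.214)).items():
        m=near(x,y,.055)&(Z>-.01)&(Z<.03)&((c[...,1]-c[...,2]>10)|(c.max(-1)<60)|(c.min(-1)>170)|((c[...,2]-c[...,1])>40)&(c[...,0]<60)&(c[...,1]<80))
        print(n,q,box(P,m),np.median(Z[m]),P[m].mean(0).round(4))
    m=(c[...,0]>140)&(c[...,1]<80)&near(.5,-.1,.12)
    print(n,'handle',box(P,m),P[m].mean(0).round(4))
    vv,uu=np.nonzero(m); print('pix',uu.mean(),vv.mean())
    m=near(.45,-.2,.03); print('bench z',np.nanmedian(Z[m]),np.nanstd(Z[m]))
def tc(u,v,z): return world(D['top'],165+(u+.5)/4-.5,130+(v+.5)/4-.5,z).round(4)
def sc(u,v,z): return world(D['side'],190+(u+.5)/5-.5,160+(v+.5)/5-.5,z).round(4)
print('tip',tc(734,228,.0074),sc(612,498,.0074),'hend',tc(728,455,.0074),sc(277,487,.0074))
for p in[(333,28),(567,70),(535,233),(300,190)]: print('T',tc(*p,.066))
for p in[(600,133),(797,150),(780,280),(562,265)]: print('S',sc(*p,.066))
for p in[(555,357),(775,378)]: print('S0',sc(*p,0))
E
```

```text
top tester (((664.91796875, 88.02000427246094), (170.53079223632812, 123.1671142578125), 78.03949737548828), 2536) 0.06566850682914749
top A (((519.5594482421875, 324.1331481933594), (35.11663818359375, 61.16274642944336), 64.4065170288086), 135) 0.006966149931168619 [0.5209 0.3246 0.0068]
top B (((462.78662109375, 218.60031127929688), (60.607383728027344, 37.234214782714844), 1.2518490552902222), 133) 0.006778023435479286 [0.4592 0.2185 0.0075]
top handle (((482.1204528808594, -116.66883850097656), (9.625371932983398, 81.75443267822266), 86.87380981445312), 99) [ 0.4822 -0.1164  0.0126]
pix 346.5151515151515 227.84848484848484
bench z 0.001434958784280349 0.003366061338201782
side tester (((663.134033203125, 86.28482818603516), (176.74319458007812, 120.92131805419922), 77.87632751464844), 1263) 0.067360091505134
side A (((517.5672607421875, 322.46484375), (42.96881103515625, 61.0614013671875), 69.71569061279297), 80) 0.010052510845752372 [0.5214 0.3192 0.0099]
side B (((461.23773193359375, 215.9832000732422), (58.4953498840332, 41.70294952392578), 0.6628953814506531), 88) 0.010878309595903413 [0.46   0.2108 0.0107]
side handle (((481.9395446777344, -122.83015441894531), (8.077314376831055, 83.5363998413086), 86.73060607910156), 90) [ 0.4835 -0.1227  0.0107]
pix 263.6222222222222 257.85555555555555
bench z 0.003150413148039266 0.0011523251664451307
tip [ 0.6022 -0.1268  0.0074] [ 0.6025 -0.1249  0.0074] hend [ 0.4387 -0.1154  0.0074] [ 0.4379 -0.1131  0.0074]
T [0.7398 0.156  0.066 ]
T [ 0.7051 -0.0077  0.066 ]
T [0.5888 0.0178 0.066 ]
T [0.6231 0.18   0.066 ]
S [0.6268 0.1819 0.066 ]
S [0.7403 0.158  0.066 ]
S [ 0.7015 -0.0061  0.066 ]
S [0.588  0.0115 0.066 ]
S0 [0.5889 0.0293 0.    ]
S0 [0.7065 0.0053 0.    ]
```

>>> {"method": "send_rows", "body": {"xyz": [[0.025, 0.035, -0.011], [0.025, 0.035, -0.011], [0.025, 0.035, -0.011], [0.025, 0.035, -0.011], [0.025, 0.035, -0.011], [0.025, 0.035, -0.011], [0.025, 0.035, -0.011], [0.025, 0.035, -0.011], [0.025, 0.035, -0.011], [0.025, 0.035, -0.011], [0.025, 0.035, -0.011], [0.0236, 0.036, -0.0095]], "delta_rot": [[0, 0, -2], [0, 0, -2], [0, 0, -2], [0, 0, -2], [0, 0, -2], [0, 0, -2], [0, 0, -2], [0, 0, -2], [0, 0, -2], [0, 0, -2], [0, 0, -2], [0, 0, -1.6]], "gripper": 0.045, "force": 40}}

```text
clock: 1.3
position: [0.4957, -0.1178, 0.1]
ee_rot: [0.0, 0.999, -0.032, -0.0]
contact_force: [0.4, -0.2, -0.1]
width: 0.0448
gripper_force: 0.0
```

>>> {"method": "send_rows", "body": {"xyz": [[0, 0, 0], [0, 0, 0], [0, 0, 0]], "delta_rot": [[0, 0, 0], [0, 0, 0], [0, 0, 0]]}}

```text
clock: 1.6
position: [0.4946, -0.1201, 0.1008]
ee_rot: [0.0, 0.999, -0.032, -0.0]
contact_force: [1.1, 0.3, -0.1]
width: 0.0447
gripper_force: 0.0
```

>>> {"method": "send_rows", "body": {"xyz": [[0, 0, -0.02], [0, 0, -0.02], [0, 0, -0.02], [0, 0, -0.018], [0, 0, -0.01], [0, 0, -0.006], [0, 0, -0.003], [0, 0, 0]], "delta_rot": [[0, 0, 0], [0, 0, 0], [0, 0, 0], [0, 0, 0], [0, 0, 0], [0, 0, 0], [0, 0, 0], [0, 0, 0]]}}

```text
clock: 2.4
position: [0.4952, -0.1199, 0.0041]
ee_rot: [0.0, 0.999, -0.032, 0.0]
contact_force: [-0.1, 1.3, 0.7]
width: 0.0447
gripper_force: 0.0
```

>>> {"method": "send_rows", "body": {"xyz": [[0, 0, 0], [0, 0, 0], [0, 0, 0], [0, 0, 0], [0, 0, 0], [0, 0, 0], [0, 0, 0], [0, 0, 0]], "delta_rot": [[0, 0, 0], [0, 0, 0], [0, 0, 0], [0, 0, 0], [0, 0, 0], [0, 0, 0], [0, 0, 0], [0, 0, 0]], "gripper": 0.0, "force": 40}}

```text
clock: 3.2
position: [0.4956, -0.1195, 0.0045]
ee_rot: [0.0, 1.0, -0.031, 0.001]
contact_force: [0.0, 0.5, 6.0]
width: 0.0094
gripper_force: 41.1
```

>>> {"method": "send_rows", "body": {"xyz": [[0, 0, 0.01], [-0.003, 0, 0.0166], [-0.005, 0.015, 0], [-0.005, 0.025, 0], [-0.005, 0.028, 0], [-0.005, 0.028, 0], [-0.005, 0.028, 0], [-0.005, 0.028, 0], [-0.005, 0.028, 0], [-0.005, 0.0175, 0], [0, 0.008, 0], [0, 0, 0]], "delta_rot": [[0, 0, 0], [0, 0, 0], [0, 0, -1], [0, 0, -1], [0, 0, -1], [0, 0, -1], [0, 0, -1], [0, 0, -1], [0, 0, -1], [0, 0, -1], [0, 0, -0.4], [0, 0, 0]]}}

```text
clock: 4.4
position: [0.4523, 0.0867, 0.0307]
ee_rot: [0.0, 0.995, -0.104, 0.0]
contact_force: [0.3, -0.1, -0.6]
width: 0.0092
gripper_force: 40.3
```

```bash
python3 - <<'E'
from h import *
a=grab('top','t1');b=grab('side','s1')
s=readout.get_state(); print(s['position'],s['ee_rot'],s['width'],s['gripper_force'])
e=lambda d,v0,v1,u0,u1,f:cv2.resize(d['color'][v0:v1,u0:u1,::-1],None,fx=f,fy=f,interpolation=cv2.INTER_CUBIC)
x=e(a,160,230,235,335,8)
y=e(b,190,260,260,360,8)
cv2.imwrite('pics/c1.png',cv2.resize(np.vstack([x,y]),None,fx=.5,fy=.5,interpolation=cv2.INTER_AREA)); 
cv2.imwrite('pics/c1s.png',y)
E
```

```text
[0.45265352 0.08563249 0.03059861] [ 2.05903714e-04  9.94530785e-01 -1.04443058e-01  3.49417271e-04] 0.009684377716827716 40.30572831630707
```

View pics/c1.png

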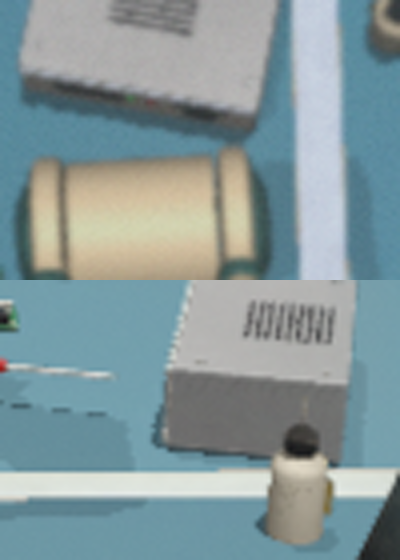

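The side crop shows the blade tip at crop (112,97), original about (288,214), in front of the tester. The arm hides it in the top view. I'll compare it with the expected tip pixel.

```bash
cat >> h.py <<'E'
TC=np.array([.6642,.0868,0]);yw=np.radians(-12.0)
TX=np.array([np.cos(yw),np.sin(yw),0]);TY=np.array([-TX[1],TX[0],0])
def tw(x,y,z): return TC+(x*TX+y*TY)/1000+np.array([0,0,z/1000])
E
python3 - <<'E'
from h import *
b=load('s1'); s=readout.get_state()['position']
tip=tw(-100,-45,34); print(tip,pix(b,tip),'tip from arm',s+.107*TX+[0,0,.0036],pix(b,s+.107*TX+[0,0,.0036]), 'hinge',pix(b,s+.02*TX+[0,0,.0036]))
for z in(.030,.034,.038): 
    p=world(b,288,214.25,z); q=p-TC; print(z,p.round(4),(q@TX*1000).round(1),(q@TY*1000).round(1))
x=b['color'][205:220,255:295].astype(int); 
x=cv2.resize(b['color'][200:230,250:300,::-1],None,fx=16,fy=16,interpolation=cv2.INTER_CUBIC); cv2.imwrite('pics/tipc.png',x)
E
```

```text
[0.55702921 0.06357453 0.034     ] [288.55094449 214.25658197] tip from arm [0.55731531 0.06338594 0.03419861] [288.66113786 214.22426427] hinge [257.84719723 211.28557181]
0.03 [0.5562 0.0713 0.03  ] -102.4 -37.6
0.034 [0.5555 0.0636 0.034 ] -101.5 -45.3
0.038 [0.5548 0.0559 0.038 ] -100.6 -52.9
```

View pics/tipc.png

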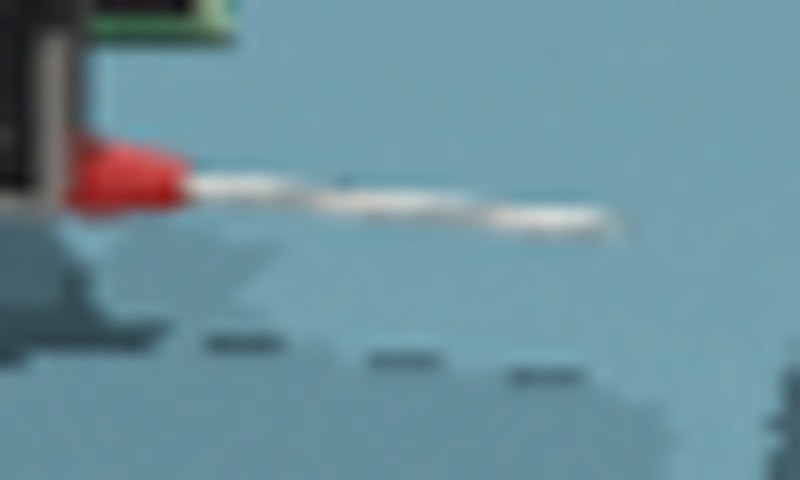

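Tip is at crop (615,222), original (288.0,213.4), within 1 px of the prediction and with no pitch. That is well inside the well's ±5.8 mm, so I'm going in.

>>> {"method": "send_rows", "body": {"xyz": [[0.00978, -0.00208, 0], [0.00978, -0.00208, 0], [0.00978, -0.00208, 0], [0.00587, -0.00125, 0], [0.00489, -0.00104, 0], [0.00293, -0.00062, 0], [0, 0, 0]], "delta_rot": [[0, 0, 0], [0, 0, 0], [0, 0, 0], [0, 0, 0], [0, 0, 0], [0, 0, 0], [0, 0, 0]]}}

```text
clock: 5.2
position: [0.4955, 0.0768, 0.0303]
ee_rot: [0.0, 0.994, -0.105, -0.0]
contact_force: [0.1, -0.3, -0.3]
width: 0.0093
gripper_force: 40.3
```

>>> {"method": "send_rows", "body": {"xyz": [[0.00196, -0.00042, 0], [0.00196, -0.00042, 0], [0, 0, 0]], "delta_rot": [[0, 0, 0], [0, 0, 0], [0, 0, 0]]}}

```text
clock: 5.5
position: [0.4986, 0.0762, 0.0303]
ee_rot: [0.0, 0.995, -0.105, -0.001]
contact_force: [-2.1, 0.3, -0.5]
width: 0.0095
gripper_force: 40.3
```

>>> {"method": "send_rows", "body": {"xyz": [[0.00147, -0.00031, 0], [0.00147, -0.00031, 0], [0, 0, 0]], "delta_rot": [[0, 0, 0], [0, 0, 0], [0, 0, 0]]}}

```text
clock: 5.8
position: [0.5014, 0.0755, 0.0303]
ee_rot: [0.0, 0.995, -0.105, -0.001]
contact_force: [-2.5, -0.6, 0.2]
width: 0.009
gripper_force: 40.4
```

>>> {"method": "send_rows", "body": {"xyz": [[0.00147, -0.00031, 0], [0, 0, 0], [0, 0, 0]], "delta_rot": [[0, 0, 0], [0, 0, 0], [0, 0, 0]]}}

```text
clock: 6.1
position: [0.5027, 0.0752, 0.0302]
ee_rot: [0.0, 0.995, -0.105, -0.001]
contact_force: [-2.8, -0.0, 0.1]
width: 0.0091
gripper_force: 40.4
```

>>> {"method": "send_rows", "body": {"xyz": [[0.00098, -0.0002, 0], [0.00049, -0.0001, 0], [0, 0, 0], [0, 0, 0]], "delta_rot": [[0, 0, 0], [0, 0, 0], [0, 0, 0], [0, 0, 0]]}}

```text
clock: 6.5
position: [0.5029, 0.075, 0.03]
ee_rot: [0.0, 0.995, -0.105, -0.002]
contact_force: [-6.3, 1.1, -0.1]
width: 0.0091
gripper_force: 40.5
```

>>> {"method": "send_rows", "body": {"xyz": [[0.00098, -0.0002, 0], [0, 0, 0], [0, 0, 0], [0, 0, 0]], "delta_rot": [[0, 0, 0], [0, 0, 0], [0, 0, 0], [0, 0, 0]]}}

```text
clock: 6.9
position: [0.5031, 0.075, 0.0298]
ee_rot: [0.0, 0.995, -0.105, -0.003]
contact_force: [-7.7, 2.0, 1.7]
width: 0.0095
gripper_force: 40.5
```

>>> {"method": "send_rows", "body": {"xyz": [[-0.003, 0.0006, 0], [-0.00978, 0.00208, 0], [-0.0147, 0.0031, 0], [-0.0147, 0.0031, 0], [-0.00978, 0.00208, 0], [0, -0.015, 0], [0.005, -0.028, 0], [0.005, -0.03, 0], [0.006, -0.032, 0], [0.006, -0.032, 0], [0.006, -0.03, 0], [0.006, -0.025, 0]], "delta_rot": [[0, 0, 0], [0, 0, 0], [0, 0, 0], [0, 0, 0], [0, 0, 0], [0, 0, 1], [0, 0, 1], [0, 0, 1], [0, 0, 1], [0, 0, 1], [0, 0, 1], [0, 0, 1]]}}

```text
clock: 8.1
position: [0.4881, -0.1078, 0.0307]
ee_rot: [0.0, 0.999, -0.044, 0.001]
contact_force: [0.9, 0.4, -0.6]
width: 0.009
gripper_force: 40.3
```

>>> {"method": "send_rows", "body": {"xyz": [[0.005, -0.013, 0], [0, 0, 0], [0, 0, -0.01], [0, 0, -0.008], [0, 0, -0.005], [0, 0, 0], [0, 0, 0]], "delta_rot": [[0, 0, 1], [0, 0, 0], [0, 0, 0], [0, 0, 0], [0, 0, 0], [0, 0, 0], [0, 0, 0]]}}

```text
clock: 8.8
position: [0.4927, -0.1188, 0.0071]
ee_rot: [-0.0, 0.999, -0.035, -0.0]
contact_force: [0.1, 0.7, -0.4]
width: 0.0089
gripper_force: 40.3
```

>>> {"method": "send_rows", "body": {"xyz": [[0, 0, -0.0015], [0, 0, -0.001], [0, 0, 0], [0, 0, 0]], "delta_rot": [[0, 0, 0], [0, 0, 0], [0, 0, 0], [0, 0, 0]]}}

```text
clock: 9.2
position: [0.493, -0.1194, 0.005]
ee_rot: [0.0, 0.999, -0.035, 0.0]
contact_force: [0.5, 0.4, -0.1]
width: 0.0092
gripper_force: 40.3
```

>>> {"method": "send_rows", "body": {"xyz": [[0, 0, 0], [0, 0, 0], [0, 0, 0], [0, 0, 0], [0, 0, 0], [0, 0, 0]], "delta_rot": [[0, 0, 0], [0, 0, 0], [0, 0, 0], [0, 0, 0], [0, 0, 0], [0, 0, 0]], "gripper": 0.06}}

```text
clock: 9.8
position: [0.493, -0.1194, 0.0049]
ee_rot: [0.0, 0.999, -0.035, -0.0]
contact_force: [0.2, -0.7, -0.5]
width: 0.0601
gripper_force: 0.0
```

>>> {"method": "send_rows", "body": {"xyz": [[0, 0, 0.01], [0, 0, 0.02], [0, 0, 0.03], [0, 0, 0.03], [0, 0, 0.02], [-0.02, 0, 0], [-0.03, 0.02, 0], [-0.03, 0.02, 0], [-0.03, 0.02, 0], [-0.03, 0.02, 0], [0, 0, 0], [0, 0, 0]], "delta_rot": [[0, 0, 0], [0, 0, 0], [0, 0, 0], [0, 0, 0], [0, 0, 0], [0, 0, 0], [0, 0, 0], [0, 0, 0], [0, 0, 0], [0, 0, 0], [0, 0, 0], [0, 0, 0]]}}

```text
clock: 11.0
position: [0.3531, -0.0392, 0.1158]
ee_rot: [0.0, 0.999, -0.035, 0.001]
contact_force: [1.6, -0.2, 0.1]
width: 0.0599
gripper_force: 0.0
```

```bash
python3 - <<'E'
from h import *
a=grab('top','t2');b=grab('side','s2')
e=lambda d,v0,v1,u0,u1,f:cv2.resize(d['color'][v0:v1,u0:u1,::-1],None,fx=f,fy=f,interpolation=cv2.INTER_CUBIC)
x=e(a,195,255,170,250,10)   # board A in top
cv2.imwrite('pics/c2.png',x[:600,:800])
y=e(b,170,290,220,380,5); cv2.imwrite('pics/c2s.png',y)
E
```

```text
(no output)
```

View pics/c2.png

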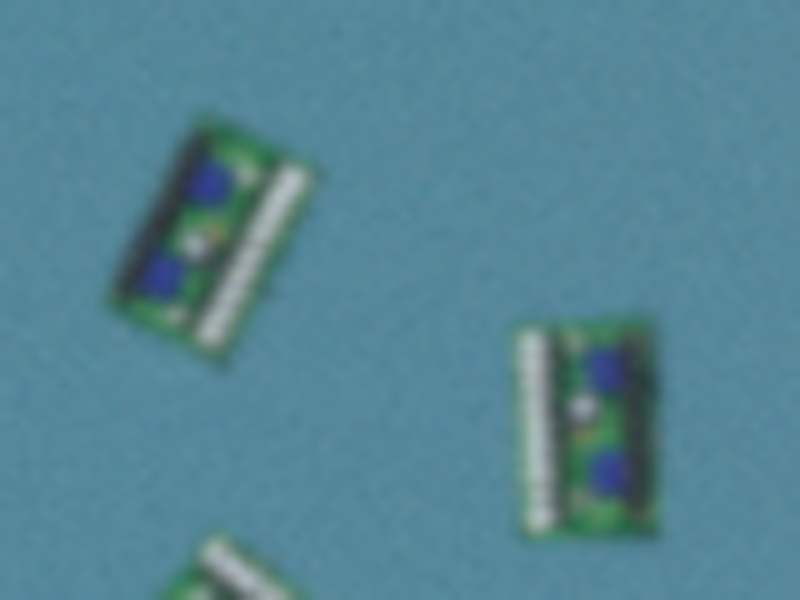

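View pics/c2s.png

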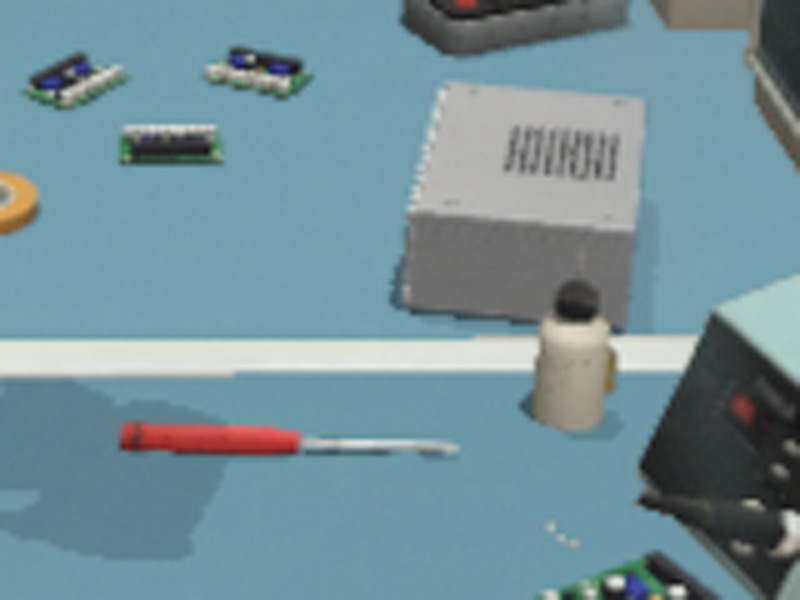

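The screwdriver lies free on the bench again (side view, (120,437) to (455,448)). Board A's corners in the top crop are about (205,112), (318,168), (222,362) and (110,305).

```bash
python3 - <<'E'
from h import *
a=load('t2');b=load('s2')
C=[(205,112),(318,168),(222,362),(110,305)]
W=np.array([world(a,170+(u+.5)/10-.5,195+(v+.5)/10-.5,.004) for u,v in C]);print(W.round(4),W.mean(0).round(4))
for i,j in((3,0),(2,1),(0,1),(3,2)):
    d=W[j]-W[i];print(i,j,np.hypot(*d[:2]).round(4),np.degrees(np.arctan2(d[1],d[0])).round(1))
for u,v in[(205,72),(293,97),(312,78)]: print(world(b,220+(u+.5)/5-.5,170+(v+.5)/5-.5,.004).round(4))
c=np.r_[W.mean(0)[:2],.004]
for ang in(-28,):
  t=np.radians(ang);X=np.array([np.cos(t),np.sin(t),0]);Y=np.array([-X[1],X[0],0])
  for i,j in((1,1),(1,-1),(-1,-1),(-1,1)): print(((pix(b,c+.031*i*X+.02*j*Y)-[220,170])*5).round(0))
print(readout.get_state()['qpos'])
# B, tape, C distances
for k in((590,430),):print(world(a,170+k[0]/10,195+k[1]/10,.004))
E
```

```text
[[0.5572 0.3285 0.004 ]
 [0.5401 0.2958 0.004 ]
 [0.4846 0.3228 0.004 ]
 [0.5018 0.355  0.004 ]] [0.5209 0.3255 0.004 ]
3 0 0.0615 -25.6
2 1 0.0617 -25.9
0 1 0.0368 -117.6
3 2 0.0365 -118.0
[0.4852 0.3368 0.004 ]
[0.5411 0.2974 0.004 ]
[0.5551 0.3274 0.004 ]
[314.  75.]
[288.  98.]
[202.  79.]
[229.  57.]
[-3.07932858e-01  5.32113637e-02  2.11050895e+00 -2.57536537e-04
  9.74892870e-01  1.33315446e+00]
[0.46156249 0.21670135 0.004     ]
```

>>> {"method": "send_rows", "body": {"xyz": [[0.008, 0.0185, -0.0028], [0.008, 0.0185, -0.0028], [0.008, 0.0185, -0.0028], [0.008, 0.0185, -0.0028], [0.008, 0.0185, -0.0028], [0.008, 0.0185, -0.0028], [0.008, 0.0185, -0.0028], [0.008, 0.0185, -0.0028], [0.008, 0.0185, -0.0028], [0.008, 0.0185, -0.0028]], "delta_rot": [[0, 0, 7.9], [0, 0, 7.9], [0, 0, 7.9], [0, 0, 7.9], [0, 0, 7.9], [0, 0, 7.9], [0, 0, 7.9], [0, 0, 7.9], [0, 0, 7.9], [0, 0, 7.9]], "gripper": 0.05}}

```text
clock: 12.1
position: [0.435, 0.1464, 0.0867]
ee_rot: [0.0, 0.792, 0.611, 0.0]
contact_force: [0.3, -0.3, 0.7]
width: 0.0504
gripper_force: 0.0
```

>>> {"method": "send_rows", "body": {"xyz": [[0.008, 0.0185, -0.0028], [0.008, 0.0185, -0.0028], [0.008, 0.0185, -0.0028], [0.008, 0.0185, -0.0028], [0.008, 0.0185, -0.0028], [0.008, 0.0185, -0.0028], [0.008, 0.0185, -0.0028], [0.008, 0.0185, -0.0028], [0.008, 0.0185, -0.0028], [0.005, 0.0185, -0.0028], [0, 0, 0], [0, 0, 0]], "delta_rot": [[0, 0, 7.9], [0, 0, 7.9], [0, 0, 7.9], [0, 0, 7.9], [0, 0, 7.9], [0, 0, 7.9], [0, 0, 7.9], [0, 0, 7.9], [0, 0, 7.9], [0, 0, 7.4], [0, 0, 0], [0, 0, 0]]}}

```text
clock: 13.3
position: [0.5106, 0.3305, 0.0582]
ee_rot: [-0.0, 0.23, 0.973, -0.0]
contact_force: [-0.5, 0.2, -0.8]
width: 0.05
gripper_force: 0.0
```

```bash
python3 - <<'E'
from h import *
s=readout.get_state(); q=s['ee_rot']; print(s['position'],np.degrees(2*np.arctan2(q[2],q[1]))-90,s['qpos'].round(2),s['contact_force'])
b=grab('side','s3')
cv2.imwrite('pics/c3.png',cv2.resize(b['color'][140:230,220:340,::-1],None,fx=6,fy=6,interpolation=cv2.INTER_CUBIC))
E
```

```text
[0.51056856 0.33050777 0.05822233] 63.3899310384661 [ 0.46  0.46  1.67 -0.    1.   -0.65] [-0.46034367  0.20277235 -0.79443037]
```

View pics/c3.png

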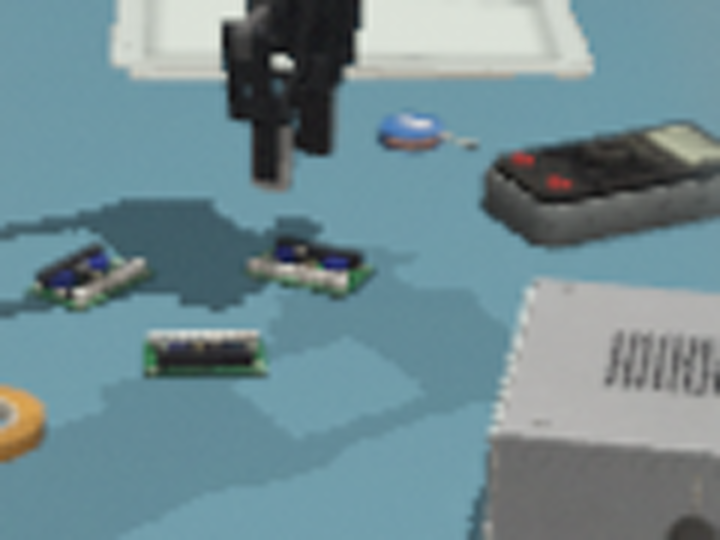

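The side crop shows the open fingers straddling board A's rear half (near finger (270,185), far finger (318,150), board (310,265)). I'll descend and feel for the bench.

>>> {"method": "send_rows", "body": {"xyz": [[0, 0, -0.02], [0, 0, -0.02], [0, 0, -0.01], [0, 0, -0.004], [0, 0, -0.003], [0, 0, 0], [0, 0, 0]], "delta_rot": [[0, 0, 0], [0, 0, 0], [0, 0, 0], [0, 0, 0], [0, 0, 0], [0, 0, 0], [0, 0, 0]]}}

```text
clock: 14.05
position: [0.5105, 0.3308, 0.0026]
ee_rot: [0.001, 0.229, 0.973, 0.0]
contact_force: [0.7, -0.1, 0.3]
width: 0.05
gripper_force: 0.0
```

>>> {"method": "send_rows", "body": {"xyz": [[0, 0, -0.001], [0, 0, -0.001], [0, 0, -0.001], [0, 0, 0], [0, 0, 0]], "delta_rot": [[0, 0, 0], [0, 0, 0], [0, 0, 0], [0, 0, 0], [0, 0, 0]]}}

```text
clock: 14.55
position: [0.5099, 0.3307, -0.0011]
ee_rot: [-0.0, 0.229, 0.973, 0.0]
contact_force: [-0.2, -0.1, 0.7]
width: 0.0501
gripper_force: 0.0
```

>>> {"method": "send_rows", "body": {"xyz": [[0, 0, -0.001], [0, 0, -0.001], [0, 0, 0], [0, 0, 0]], "delta_rot": [[0, 0, 0], [0, 0, 0], [0, 0, 0], [0, 0, 0]]}}

```text
clock: 14.95
position: [0.51, 0.3307, -0.0029]
ee_rot: [0.0, 0.229, 0.973, 0.0]
contact_force: [-0.2, 0.7, 1.0]
width: 0.0498
gripper_force: 0.8
```

>>> {"method": "send_rows", "body": {"xyz": [[0, 0, -0.001], [0, 0, -0.001], [0, 0, 0], [0, 0, 0]], "delta_rot": [[0, 0, 0], [0, 0, 0], [0, 0, 0], [0, 0, 0]]}}

```text
clock: 15.35
position: [0.5101, 0.3307, -0.003]
ee_rot: [0.0, 0.229, 0.973, 0.0]
contact_force: [-3.6, -1.6, 13.4]
width: 0.0496
gripper_force: 6.7
```

>>> {"method": "send_rows", "body": {"xyz": [[0, 0, 0.002], [0, 0, 0.002], [0, 0, 0], [0, 0, 0]], "delta_rot": [[0, 0, 0], [0, 0, 0], [0, 0, 0], [0, 0, 0]]}}

```text
clock: 15.75
position: [0.5099, 0.3306, -0.0014]
ee_rot: [-0.0, 0.229, 0.973, -0.0]
contact_force: [-0.2, 0.8, 0.8]
width: 0.0502
gripper_force: 0.0
```

>>> {"method": "send_rows", "body": {"xyz": [[0, 0, 0], [0, 0, 0], [0, 0, 0], [0, 0, 0], [0, 0, 0], [0, 0, 0], [0, 0, 0]], "delta_rot": [[0, 0, 0], [0, 0, 0], [0, 0, 0], [0, 0, 0], [0, 0, 0], [0, 0, 0], [0, 0, 0]], "gripper": 0.03, "force": 40}}

```text
clock: 16.45
position: [0.5101, 0.3307, -0.0011]
ee_rot: [0.0, 0.229, 0.973, 0.0]
contact_force: [0.4, 1.7, 1.0]
width: 0.0379
gripper_force: 40.8
```

>>> {"method": "send_rows", "body": {"xyz": [[0, 0, 0.005], [0, 0, 0.012], [0, 0, 0.012], [0, -0.01, 0], [0.003, -0.02, 0], [0.005, -0.025, 0], [0.006, -0.028, 0], [0.006, -0.028, 0], [0.006, -0.028, 0], [0.006, -0.025, 0], [0.0042, -0.0187, 0], [0, 0, 0]], "delta_rot": [[0, 0, 0], [0, 0, 0], [0, 0, 0], [0, 0, 1], [0, 0, 2], [0, 0, 2], [0, 0, 2], [0, 0, 2], [0, 0, 2], [0, 0, 2], [0, 0, 1.6], [0, 0, 0]]}}

```text
clock: 17.65
position: [0.5473, 0.1459, 0.0291]
ee_rot: [0.001, 0.105, 0.994, -0.0]
contact_force: [-0.1, -0.3, -0.4]
width: 0.0384
gripper_force: 40.2
```

```bash
python3 - <<'E'
from h import *
s=readout.get_state(); q=s['ee_rot']; p=s['position'];print(p,np.degrees(2*np.arctan2(q[2],q[1]))-90,s['width'],s['gripper_force'])
r=p-TC;print('tcp in tester',r@TX*1000,r@TY*1000,p[2])
b=grab('side','s4')
def out(z): return ((pix(b,z)-[250,165])*8).round(0)
for i,j in((1,1),(1,-1),(-1,-1),(-1,1)):
    print('exp corner',out(p+(.012+.031*i)*TX+.02*j*TY+[0,0,.0031]))
print('window corners',[out(tw(-60,35+dy,z)) for dy,z in((25,50),(-25,50),(-25,24),(25,24))])
cv2.imwrite('pics/c4.png',cv2.resize(b['color'][165:240,250:350,::-1],None,fx=8,fy=8,interpolation=cv2.INTER_CUBIC))
E
```

```text
[0.54726289 0.14588113 0.02913481] 77.93465271041799 0.03840414952666725 40.227479338645935
tcp in tester -126.66540665397716 33.47747165698349 0.029134809037405156
exp corner [389. 282.]
exp corner [376. 329.]
exp corner [206. 313.]
exp corner [223. 266.]
window corners [array([458., 236.]), array([443., 295.]), array([439., 360.]), array([454., 300.])]
```

View pics/c4.png

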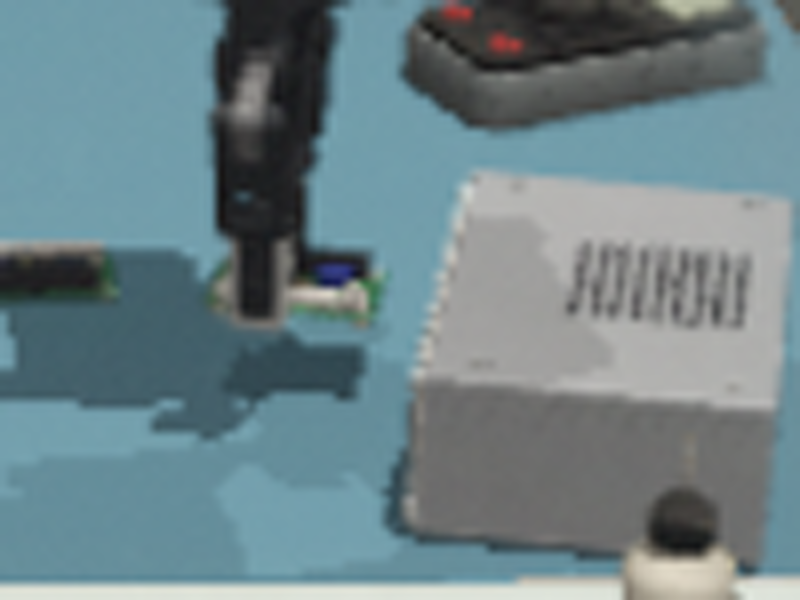

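Board held level; its near leading corner is at (372,325) against the predicted (376,329). I'll settle, then trim y and z.

>>> {"method": "send_rows", "body": {"xyz": [[0, 0, 0], [0, 0, 0], [0, 0, 0]], "delta_rot": [[0, 0, 0], [0, 0, 0], [0, 0, 0]]}}

```text
clock: 18.0
position: [0.5459, 0.1489, 0.0281]
ee_rot: [0.0, 0.103, 0.995, 0.0]
contact_force: [-0.5, -0.2, -0.1]
width: 0.0383
gripper_force: 40.2
```

```bash
python3 - <<'E'
from h import *
P=[]
s=readout.get_state(); q=s['ee_rot']; p=s['position'];print(p,s['ee_rot'],np.degrees(2*np.arctan2(q[2],q[1]))-90)
r=p-TC;print('tcp in tester',r@TX*1000,r@TY*1000,p[2])
# sharper tester estimate: front-top edge from fine depth/colour edges in both views before
a=load('top0');b=load('side0')
for n,d in(('top',a),('side',b)):
    P=cloud(d);m=(abs(P[...,0]-.66)<.13)&(abs(P[...,1]-.09)<.13)&(P[...,2]>.055)&(P[...,2]<.078)
    k=cv2.morphologyEx(m.astype(np.uint8),cv2.MORPH_OPEN,np.ones((3,3)))
    cs=max(cv2.findContours(k,cv2.RETR_EXTERNAL,cv2.CHAIN_APPROX_NONE)[0],key=cv2.contourArea)[:,0]
    W=np.array([world(d,u,v,.066) for u,v in cs])-TC; X=W@TX*1000;Y=W@TY*1000
    print(n,'x',np.median(X[X<-50]).round(1),np.median(X[X>50]).round(1),'y',np.median(Y[Y<-75]).round(1),np.median(Y[Y>75]).round(1))
E
```

```text
[0.54593363 0.14885154 0.02807143] [2.60370033e-05 1.03242239e-01 9.94656231e-01 1.47163714e-04] 78.14819214585211
tcp in tester -128.58320131829126 36.106600307346696 0.028071430884007917
top x -60.1 58.5 y -82.3 84.2
side x -58.8 57.7 y -100.4 84.5
```

>>> {"method": "send_rows", "body": {"xyz": [[0.00783, -0.00166, 0], [0.00783, -0.00166, 0], [0.00587, -0.00125, 0], [0.00391, -0.00083, 0], [0.00196, -0.00042, 0], [0, 0, 0], [0, 0, 0]], "delta_rot": [[0, 0, 0], [0, 0, 0], [0, 0, 0], [0, 0, 0], [0, 0, 0], [0, 0, 0], [0, 0, 0]]}}

```text
clock: 18.7
position: [0.5732, 0.142, 0.0278]
ee_rot: [-0.0, 0.104, 0.995, -0.0]
contact_force: [-0.2, -0.4, -0.8]
width: 0.0379
gripper_force: 40.2
```

>>> {"method": "send_rows", "body": {"xyz": [[0.00196, -0.00042, 0], [0.00196, -0.00042, 0], [0, 0, 0], [0, 0, 0]], "delta_rot": [[0, 0, 0], [0, 0, 0], [0, 0, 0], [0, 0, 0]]}}

```text
clock: 19.1
position: [0.5775, 0.1413, 0.028]
ee_rot: [0.0, 0.104, 0.995, 0.0]
contact_force: [0.5, -0.5, -0.2]
width: 0.0383
gripper_force: 40.2
```

>>> {"method": "send_rows", "body": {"xyz": [[0.00196, -0.00042, 0], [0.00196, -0.00042, 0], [0, 0, 0], [0, 0, 0]], "delta_rot": [[0, 0, 0], [0, 0, 0], [0, 0, 0], [0, 0, 0]]}}

```text
clock: 19.5
position: [0.5815, 0.1404, 0.0279]
ee_rot: [-0.0, 0.104, 0.995, 0.0]
contact_force: [0.2, 0.8, -0.4]
width: 0.0382
gripper_force: 40.2
```

>>> {"method": "send_rows", "body": {"xyz": [[0.00196, -0.00042, 0], [0.00196, -0.00042, 0], [0, 0, 0], [0, 0, 0]], "delta_rot": [[0, 0, 0], [0, 0, 0], [0, 0, 0], [0, 0, 0]]}}

```text
clock: 19.9
position: [0.5854, 0.1396, 0.0279]
ee_rot: [-0.0, 0.104, 0.995, 0.0]
contact_force: [-0.2, -0.7, -1.3]
width: 0.038
gripper_force: 40.2
```

>>> {"method": "send_rows", "body": {"xyz": [[0.00098, -0.00021, 0], [0.00098, -0.00021, 0], [0.00098, -0.00021, 0], [0, 0, 0], [0, 0, 0]], "delta_rot": [[0, 0, 0], [0, 0, 0], [0, 0, 0], [0, 0, 0], [0, 0, 0]]}}

```text
clock: 20.4
position: [0.5876, 0.1391, 0.0278]
ee_rot: [-0.001, 0.104, 0.995, 0.0]
contact_force: [-1.9, 0.2, 0.9]
width: 0.0384
gripper_force: 40.3
```

>>> {"method": "send_rows", "body": {"xyz": [[0.00098, -0.00021, 0], [0.00098, -0.00021, 0], [0.00098, -0.00021, 0], [0, 0, 0], [0, 0, 0]], "delta_rot": [[0, 0, 0], [0, 0, 0], [0, 0, 0], [0, 0, 0], [0, 0, 0]]}}

```text
clock: 20.9
position: [0.5907, 0.1384, 0.0278]
ee_rot: [-0.0, 0.104, 0.995, 0.0]
contact_force: [-4.4, 1.4, 0.1]
width: 0.0383
gripper_force: 40.3
```

>>> {"method": "send_rows", "body": {"xyz": [[0.00098, -0.00021, 0], [0.00098, -0.00021, 0], [0, 0, 0], [0, 0, 0]], "delta_rot": [[0, 0, 0], [0, 0, 0], [0, 0, 0], [0, 0, 0]]}}

```text
clock: 21.3
position: [0.5928, 0.1379, 0.0278]
ee_rot: [-0.0, 0.104, 0.995, 0.0]
contact_force: [-4.9, 1.5, -0.1]
width: 0.0385
gripper_force: 40.3
```

>>> {"method": "send_rows", "body": {"xyz": [[0.00098, -0.00021, 0], [0.00098, -0.00021, 0], [0, 0, 0], [0, 0, 0]], "delta_rot": [[0, 0, 0], [0, 0, 0], [0, 0, 0], [0, 0, 0]]}}

```text
clock: 21.7
position: [0.5937, 0.1378, 0.0276]
ee_rot: [-0.002, 0.104, 0.995, 0.0]
contact_force: [-6.8, 2.6, 1.3]
width: 0.0384
gripper_force: 40.3
```

>>> {"method": "send_rows", "body": {"xyz": [[0.0005, -0.0001, 0], [0, 0, 0], [0, 0, 0], [0, 0, 0], [0, 0, 0], [0, 0, 0], [0, 0, 0], [0, 0, 0]], "delta_rot": [[0, 0, 0], [0, 0, 0], [0, 0, 0], [0, 0, 0], [0, 0, 0], [0, 0, 0], [0, 0, 0], [0, 0, 0]]}}

```text
clock: 22.5
position: [0.5937, 0.1378, 0.0276]
ee_rot: [-0.002, 0.104, 0.995, 0.0]
contact_force: [-6.7, 2.9, 0.8]
width: 0.0385
gripper_force: 40.3
```

```bash
python3 - <<'E'
from h import *
s=readout.get_state();p=s['position'];r=p-TC
print('tcp in tester',r@TX*1000,r@TY*1000,p[2],s['contact_force'],s['moment'],s['qpos'].round(2))
b=grab('side','s5'); c=b['color'].astype(int)
# near-rear lower corner of the board: expected vs. green pixels found near it
e=pix(b,p+(.012-.031)*TX-.02*TY+[0,0,.0031]); f=pix(b,p+(.012-.031)*TX+.02*TY+[0,0,.0031]); print('exp',e,f)
g=(c[...,1]-c[...,0]>25)&(c[...,1]-c[...,2]>10); v,u=np.nonzero(g)
k=(abs(u-e[0])<12)&(abs(v-e[1])<14); print(sorted(zip(u[k],v[k])))
E
```

```text
tcp in tester -79.57509097571253 35.19453479279023 0.02755047636794796 [-6.717165    2.88068403  0.76123108] [0.47469675 1.1476094  0.07858306] [ 0.11  0.5   1.7   0.    0.94 -1.25]
exp [291.89699136 205.89491843] [293.69400567 199.97696074]
[(np.int64(292), np.int64(204)), (np.int64(293), np.int64(200))]
```

The board's rear edge shows where a level board would be (green pixels (292,204) and (293,200), expected (291.9,205.9) and (293.7,200.0)). The push is steady at about 7 N against the stop and the grip is 40 N, so I'm handing in.

```bash
python3 -c "
from rig import order
print(order.sign_off())"
```

```text
the job is handed in; nothing more can be done
None
```

The job is handed in, result not shown: I pressed the zero button to its stop with the red screwdriver and laid it back on the bench, and the relay board is gripped level in the window, pressed home at about 7 N.

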